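# Lock the tool tray and hold the tack chest open

## Task

Get the bench kit ready for refilling: first swing the tray's keeper bar fully shut over the tools until it has snapped past its spring ball against the stop, and only then lift the lid of the tack chest by its handle. The lid falls shut by itself, so finish while still holding it with the gripper, still, at 50 degrees open (within 5 degrees), so that a colleague can reach in. Leave the tools in the tray and the yellow bin, spool and mallet where they are.

Things in the scene. Friction and masses are not known exactly. Their poses are not given: they have to be found in the camera images.
- keeper (a joint): Angle of the steel keeper bar (rad) on the tool tray. 0 = shut, across the tools, against a stop; grows as it swings open level, counter-clockwise from above, its tip towards the tray's -x (towards the robot). Starts at 0.7 to 1.3, stays where left. From 0.09 on it rides over a spring ball (2 to 4 N at the knob); past 0.045 the ball snaps it shut to 0 and keeps it there, before that it rolls back.
- keeper_knob (a point): Middle of the upright black knob on the keeper bar: a cylinder 18 mm across, 150 mm from the pivot axis, free from 59 to 103 mm above the table; this point is 82 mm above the table. Its axes turn with the bar: y points from pivot to tip. The bar is a level 12 mm round rod, 196 mm from pivot to tip, axis 53 mm above the table.
- keeper_pivot (a point): Point on the keeper bar's upright pivot axis, 53 mm above the table, fixed to the tray and with the tray's axes. With the bar open by q the knob stands at x = -150 sin q, y = 150 cos q (mm) from here.
- tray: Fixed open plywood tool tray 260 mm (its x) by 170 mm (its y), 40 mm high, two partitions along x, three loose tools in it; origin at the centre of its underside, on the table. Steel pivot post on its -y side (at 30, -97 mm); on its +y side (at 30, 98 mm) a 42 mm high steel saddle with the spring ball and a 60 mm high stop.
- lid (a joint): Opening angle of the chest's lid (rad). 0 = shut (as it starts); grows as the lid's far edge rises, to at most 1.25. 50 degrees = 0.873. The lid weighs 0.3 to 0.55 kg and falls shut from any angle when let go; lifting it takes 2 to 4 N at the handle.
- lid_handle (a point): Middle of the lid's bar handle: a 12 mm round steel bar, 110 mm long, parallel to the hinge, on a 12 mm leg at each end; bar axis 36 mm above the lid's upper face (30 mm clear below), 43 mm in from the free far edge. Moves with the lid: y along the bar, x away from the hinge, z normal to the lid. Shut, it is 146 mm above the table and 135 mm along x and 46 mm up from the hinge.
- lid_hinge (a point): Middle of the lid's hinge axis, along the top of the chest's near side (towards the robot), 100 mm above the table; fixed, with the chest's axes: y along the hinge, x across to the lid's free edge (roughly away from the robot), z up. With the lid open by q the handle is at x = 135 cos q - 46 sin q, z = 135 sin q + 46 cos q (mm) from here.
- chest: Fixed plywood tack chest 170 mm (its x) by 220 mm (its y), 100 mm high, with a 10 mm thick plywood lid 178 by 228 mm on top; origin at the centre of its underside on the table. Chest and tray stand side by side; which is on the left varies.
- chisel: Loose ripping chisel (200 mm, wooden handle) lying along the tray's channel; origin under its middle.
- lifter: Loose tack lifter (200 mm, wooden handle) lying in the tray's middle channel; origin under its middle.
- regulator: Loose plain steel rod (a regulator), 10 mm thick, 200 mm long, lying in the tray's channel nearest the pivot; origin under its middle.
- bin: Bystander: loose yellow open plastic bin 100 x 150 x 65 mm; origin at the centre of its underside.
- spool: Bystander: loose wooden spool 60 mm across, 50 mm high, upright; origin at the centre of its underside.
- mallet: Bystander: loose wooden mallet lying flat along its x, head 64 mm across and 100 mm long; origin on the table, below its handle axis, 60 mm from the head's axis.
Mind the look-alikes: they are no part of the job. Of the things shaped like the regulator, the steel one is meant.

How it is judged:
By the outcome, as a careful person would: the job done as asked, in the order asked, and still so for the second after the job is handed in, while the arm keeps its last pose, push and grip.
It also fails if it takes over 51 s, if anything falls off the work surface, if the arm or the gripper's body presses on something with over 40 N, if the wrist force passes 120 N, or if a joint passes its speed limit or range.

## Robot

A 6-joint arm with a two-finger parallel gripper is mounted at the origin on the work surface. World frame = base frame: x ahead of the robot, y to its left, z up, the work surface at z = 0. Lengths are in m, angles in rad, forces in N, time in s.
With the tool pointing down it reaches from about 0.3 to 0.825 m from the base axis. Payload 5.4 kg.
Tool frame: the origin (TCP) lies midway between the tips of the shut fingers; the grasp point (between the pads) lies 19 mm behind it; z points along the fingers, y is the direction in which the jaws open and shut (so a half turn about z gives the same grasp; the last joint's range is limited). The gripper opens to 92 mm and grips with 3 to 60 N. Pads are 20 mm wide; open, the fingers measure 128 mm over their backs; the gripper's body (75 mm by 189 mm) begins 69 mm behind the grasp point.
Start: joints at [-0.21, 0.158, 1.597, -0, 1.386, -0.21], TCP at [0.575, -0, 0.215] pointing down, gripper open.
Joint ranges: [-2.91, 2.91], [-0.94, 2.29], [0.18, 2.7], [-1.29, 4.43], [0.17, 2.64], [-3, 3]. Speed limits (rad/s): [2.57, 2.57, 3.14, 3.14, 3.14, 3.14].

## Interface

Orientations are given as a rotation vector (axis times angle).
In Python, from bench import robot gives the robot as it stands. The module is installed in compiled form; this text tells all that it offers. Calls block until the motion is done:
- robot.movep(position, orientation): joint-space move of the TCP to a pose.
- robot.move_linear(position, frame=None, speed=0.15, contact_N=None): straight line of the TCP; frame=None keeps the orientation; speed is the mean speed in m/s. With contact_N (N) it stops when the force on the tool has changed by that much, and returns True; else False.
- robot.movej(angles): joint-space move.
- robot.set_gripper(opening, grasp_force=None): finger opening in m; grasp_force is the grip in N (None keeps the last); returns when the fingers have stopped.
- robot.hold(seconds).
- robot.solve_ik(position, orientation): joint angles nearest the present ones, or None.
- robot.get_obs(): the state.
- robot.grab_frame(name): name is "scene" or "side" or "wrist"; returns a dict with "pixels" (400x640x3 uint8, red, green, blue), "z_map" (400x640 float32, m along the optical axis (not along the pixel's ray), 0 where there is no reading), "intrinsics" (3x3 intrinsics, pixels), "R" (3x3) and "t" (3): a world point X has camera coordinates R X + t. Camera axes: x right, y down, z forward; pixel columns grow to the right and rows downward; lengths in m; the calibration is good to about 2 mm. A picture is of the moment at which its call begins.
A pose or a line that the arm cannot do raises robot.MotionError and nothing moves.
- robot.hand_in(): hands the job in, once; it reports no verdict.
Trained networks look in a picture, given as the dict that the camera call returned (one of the last four; its "shot" number tells which), for a name from the list of things; names that differ only in an ending like _2 or _b are one class to them, and where a whole thing is asked for, a point or a joint stands for the part that bears it (a point fixed in the world has none). Each returns a list of dicts, best first, with "p" (0 to 1); they miss things now and then, are a little off and sometimes report something else, mostly with a low value. They report only what shows in the picture. A call takes as long as a camera call. They do not tell look-alikes from the thing itself.
- robot.masks_of(target, picture): "region" (400x640 bool, what is visible of it) and "rect" ([left, top, right, bottom] in pixels, round what is visible of it).
The state is a dict: "time": time; "joint_pos": joint angles; "qvel": joint speeds; "joint_efforts": joint torques, N m; "tcp_pos": TCP position; "orientation": TCP orientation; "wrist_force": force on the tool from outside, world axes, zero at the start; "ft_torque": the same for the moment, N m; "grip_width": finger opening in m.
Only numpy, scipy, OpenCV 4.12 (cv2) and the standard library are available. Lean on these libraries where they do the work, as an engineer would, in place of code of your own. Each camera call takes 0.05 s, during which the arm holds its last target.

## Working session

There is one attempt and no reset: what is moved stays moved. The work goes in short steps, each a Python script; the robot and the scene stay as the last script left them, time stands still between calls to the robot, and variables do not carry over. Pictures are saved under pics/ and viewed, and the job is handed in when it is done.

```bash
mkdir -p pics
python3 - <<'E'
from bench import robot
import cv2,numpy as np,pickle
o=robot.get_obs();print(o)
for n in ["scene","side"]:
    f=robot.grab_frame(n);cv2.imwrite(f"pics/{n}0.png",f["pixels"][:,:,::-1])
    print(n,f["intrinsics"],f["R"],f["t"])
    d={}
    for t in ["keeper","tray","lid","lid_handle","chest","keeper_knob","bin","spool","mallet"]:
        try:
            m=robot.masks_of(t,f); d[t]=m
            print(t,[(round(a["p"],2),list(a["rect"])) for a in m])
        except Exception as e: print(t,e)
    pickle.dump((f,d),open(f"{n}0.pkl","wb"))
print(robot.get_obs()["time"])
E
```

```text
{'time': 0.0, 'joint_pos': array([-2.10106935e-01,  1.59031000e-01,  1.59823469e+00, -1.48845305e-05,
        1.38617678e+00, -2.10105168e-01]), 'qvel': array([ 8.26201270e-04, -1.25150984e-03, -2.97481546e-05,  4.28152583e-04,
       -3.43307468e-04,  1.60486253e-04]), 'joint_efforts': array([ 4.79022274e-04, -3.85570908e+01, -3.22103977e+01,  7.00944406e-02,
        3.78346047e-02, -1.56143192e-04]), 'tcp_pos': array([5.74376703e-01, 1.02971006e-04, 2.13627822e-01]), 'orientation': array([-2.22034825e+00, -2.22035042e+00,  1.59942663e-03]), 'wrist_force': array([ 0.48824015, -0.4156373 , -0.24960252]), 'ft_torque': array([-0.01263315,  0.01199087, -0.03314905]), 'grip_width': 0.09219012831925487}
scene [[431.53376486   0.         327.00022623]
 [  0.         431.53376486 202.59116106]
 [  0.           0.           1.        ]] [[-0.38018308  0.92481462 -0.01336963]
 [ 0.53418512  0.20775246 -0.81944199]
 [-0.75505435 -0.31867984 -0.57300618]] [ 0.22320603 -0.21453497  1.80889409]
keeper [(0.68, [341.1, 198.7, 383.1, 235.3])]
tray [(0.68, [329.7, 195.5, 418.2, 283.4])]
lid [(0.89, [
[... 349 characters left out ...]
01701 ]
 [  0.         478.50878113 199.06346486]
 [  0.           0.           1.        ]] [[-0.84710618 -0.53136746  0.00772892]
 [-0.40825511  0.6413922  -0.64957202]
 [ 0.34020417 -0.55341184 -0.76026078]] [0.51109104 0.32764353 1.36864292]
keeper [(0.59, [305.7, 221.2, 352.6, 269.3]), (0.51, [245.7, 220.7, 353.3, 302.1])]
tray [(0.84, [246.8, 220.6, 349.2, 303.7])]
lid []
lid_handle [(0.71, [322.2, 135.5, 404.1, 200.0])]
chest [(0.73, [322.7, 140.4, 405.9, 217.2])]
keeper_knob [(0.7, [305.5, 222.6, 347.2, 268.5])]
bin [(0.7, [221.3, 323.8, 291.4, 398.4])]
spool [(0.71, [378.2, 240.0, 399.4, 264.3]), (0.16, [323.5, 139.4, 404.3, 218.9])]
mallet [(0.81, [394.1, 141.8, 459.4, 159.6])]
1.0
```

Run:
```python
import cv2
a=cv2.imread("pics/scene0.png");b=cv2.imread("pics/side0.png")
cv2.imwrite("pics/a.png",cv2.resize(a[150:300,180:440],None,fx=3,fy=3,interpolation=2))
cv2.imwrite("pics/b.png",cv2.resize(b[120:320,220:480],None,fx=3,fy=3,interpolation=2))
```

```text
(no output)
```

View pics/scene0.png

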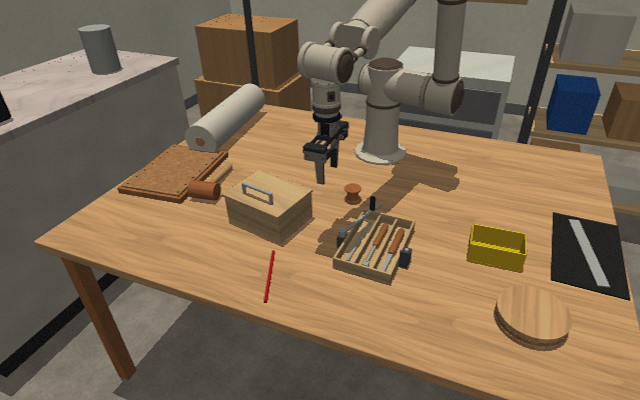

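View pics/a.png

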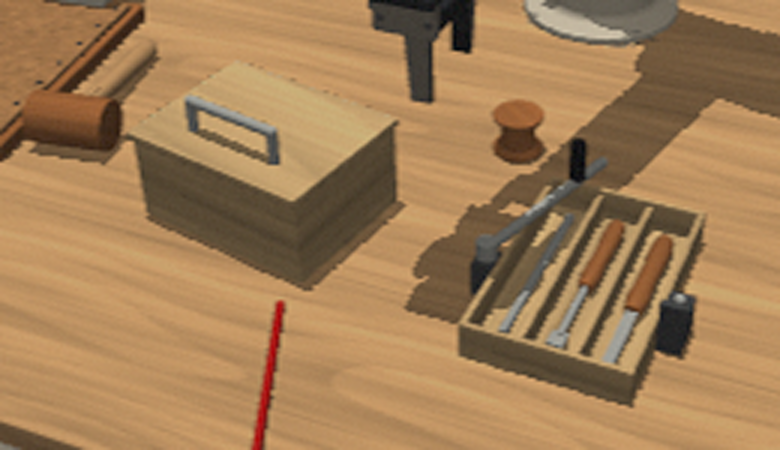

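View pics/b.png

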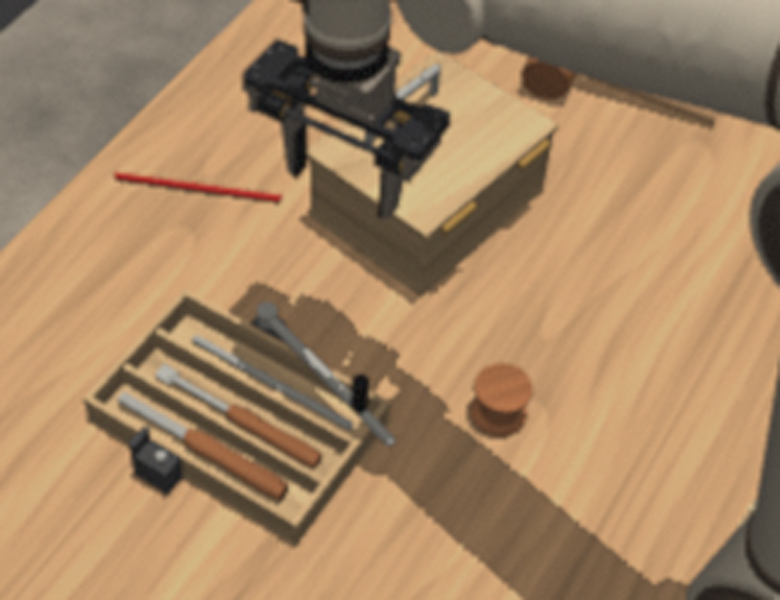

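The scene picture shows the chest at about (268,205) px, the tray at about (375,240) with the keeper's black knob at (373,203), and the spool at (353,193). The bin, mallet and a red look-alike rod on the table stand clear. The steel regulator is in the tray. Next I fit the poses from depth.

```bash
cat > h.py <<'E'
import numpy as np,cv2
def cloud(f):
    z=f["z_map"];K=f["intrinsics"];v,u=np.mgrid[:400,:640]
    P=np.stack([(u-K[0,2])/K[0,0]*z,(v-K[1,2])/K[1,1]*z,z],-1)
    W=(P-f["t"])@f["R"]   # R^T (P-t)
    W[z<=0]=np.nan
    return W
def rect(p):
    return cv2.minAreaRect((p[:,:2]*1000).astype(np.float32))
E
python3 - <<'E'
import pickle
from h import *
for n in ["scene","side"]:
    f,d=pickle.load(open(n+"0.pkl","rb"));W=cloud(f)
    def sel(t,z0,z1,grow=7):
        m=d[t][-1 if (n=="side" and t=="keeper") else 0]["region"].astype(np.uint8);m=cv2.dilate(m,np.ones((grow,grow)))>0
        p=W[m];p=p[np.isfinite(p[:,0])];return p[(p[:,2]>z0)&(p[:,2]<z1)]
    for t,a,b in [("chest",.105,.115),("chest",.138,.156),("tray",.034,.044),("tray",.046,.062),("tray",.066,.108),("spool",.03,.06),("bin",.0,.07),("mallet",.02,.07)]:
        p=sel(t,a,b)
        if t=="chest": p=p[p[:,0]>.3]
        if len(p)<4: print(n,t,len(p));continue
        r=rect(p);print(n,t,a,len(p),np.round(np.median(p,0),3),np.round(r[0],1),np.round(r[1],1),round(r[2],1),p[:,2].max().round(3))
E
```

```text
scene chest 0.105 2088 [ 0.593 -0.193  0.109] [ 581.2 -205.7] [231.1 182.4] 78.3 0.115
scene chest 0.138 134 [ 0.63  -0.21   0.149] [ 628.5 -213.9] [119.7  13.1] 77.3 0.155
scene tray 0.034 774 [0.638 0.18  0.038] [596.8 163.8] [220.  267.5] 89.0 0.044
scene tray 0.046 266 [0.584 0.102 0.056] [543.  171.1] [219.6 202.2] 85.2 0.062
scene tray 0.066 67 [0.488 0.115 0.087] [550.1  86.2] [ 20.1 165.7] 67.3 0.106
scene spool 0.03 160 [0.381 0.012 0.049] [373.1  10.1] [63.4 55.3] 20.2 0.054
scene bin 0.0 2503 [0.5   0.501 0.029] [454.1 503. ] [233.5 187. ] 2.6 0.07
scene mallet 0.02 720 [ 0.56  -0.489  0.039] [ 484.7 -528.4] [245.8 144.9] 21.2 0.068
side chest 0.105 1701 [ 0.549 -0.205  0.109] [ 576.9 -201. ] [232.2 188.7] 79.0 0.115
side chest 0.138 61 [ 0.618 -0.237  0.15 ] [ 619.3 -236. ] [69.6 12.5] 79.5 0.156
side tray 0.034 783 [0.612 0.193 0.038] [596.  167.2] [221.5 262. ] 87.7 0.044
side tray 0.046 277 [0.549 0.107 0.056] [566.7 190.2] [213.2 212.3] 69.5 0.062
side tray 0.066 64 [0.478 0.12  0.094] [546.  96.] [ 19.  154.4] 71.8 0.106
side spool 0.03 257 [0.373 0.014 0.049] [373.6  11.9] [55.3 58.8] 25.8 0.055
side bin 0.0 3026 [0.505 0.496 0.007] [509.6 487. ] [147.5 195.2] 3.4 0.069
side mallet 0.02 162 [ 0.536 -0.435  0.036] [ 463.9 -471.4] [236.3  34.9] 22.0 0.063
```

Run:
```python
from bench import robot
import cv2,numpy as np,pickle
from h import *
from scipy.spatial.transform import Rotation as Rt
o=robot.get_obs();ori=o["orientation"]
print(Rt.from_rotvec(ori).as_matrix().round(3))
d={}
for i,p in enumerate([[.56,.13,.33]]):
    robot.movep(p,ori)
    f=robot.grab_frame("wrist");cv2.imwrite("pics/w1.png",f["pixels"][:,:,::-1]);
    for t in ["keeper","tray","lid"]:
        d[t]=robot.masks_of(t,f);print(t,[(round(a["p"],2),list(a["rect"])) for a in d[t]])
    pickle.dump((f,d),open("w1.pkl","wb"));print(f["R"].round(3),-f["R"].T@f["t"])
print(robot.get_obs()["time"])
```

```text
[[-0.  1.  0.]
 [ 1.  0. -0.]
 [-0.  0. -1.]]
keeper [(0.81, [232.7, 170.7, 364.2, 220.4])]
tray [(0.88, [237.1, 72.4, 431.6, 220.3])]
lid [(0.84, [279.8, 314.4, 399.7, 349.5])]
[[ 1.     0.    -0.001]
 [ 0.001 -0.972  0.235]
 [-0.001 -0.235 -0.972]] [0.5605299  0.1945898  0.49909648]
1.9333
```

View pics/w1.png

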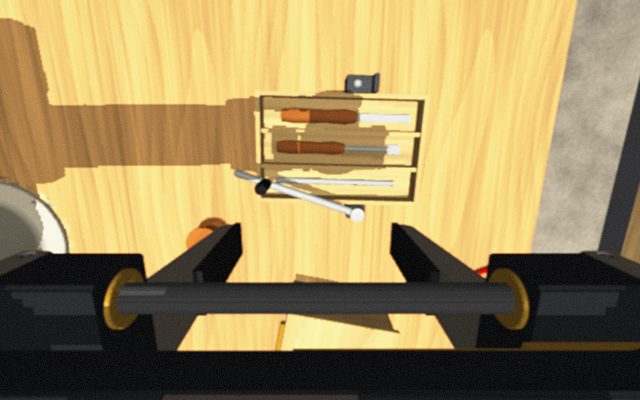

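The wrist picture shows the tray from (255,92) to (425,200) px, the pivot at (357,214), the knob at (262,187), and the saddle and stop at (362,83).

```bash
python3 - <<'E'
import pickle
from h import *
f,d=pickle.load(open("w1.pkl","rb"));W=cloud(f)
box=(W[...,0]>.4)&(W[...,0]<.75)&(W[...,1]>.04)&(W[...,1]<.3)
v,u=np.mgrid[:400,:640];box&=(v<228)
def g(a,b,extra=True): 
    m=box&(W[...,2]>a)&(W[...,2]<b)&extra;return W[m],u[m],v[m]
p,_,_=g(.036,.0435);print("rim",len(p),rect(p))
# rim without saddle: angle-rotated extents
for yaw in np.radians(np.arange(-8,3,1.)):
    R=np.array([[np.cos(yaw),np.sin(yaw)],[-np.sin(yaw),np.cos(yaw)]])
    m=(v>90)&(v<204)&box&(W[...,2]>.036)&(W[...,2]<.0435)
    q=W[m][:,:2]@R.T; print(np.degrees(yaw).round(1),np.ptp(q,axis=0).round(4),((q.min(0)+q.max(0))/2@R).round(4))
for a,b in [(.046,.056),(.056,.064),(.064,.08),(.09,.108)]:
    p,uu,vv=g(a,b)
    if len(p): 
        n,l=cv2.connectedComponents((box&(W[...,2]>a)&(W[...,2]<b)).astype(np.uint8))
        for i in range(1,n):
            q=W[l==i]
            if len(q)>8: print(a,len(q),q.mean(0).round(4),q.min(0).round(3),q.max(0).round(3),u[l==i].mean(),v[l==i].mean())
E
python3 - <<'E'
import cv2
a=cv2.imread("pics/w1.png");cv2.imwrite("pics/w1c.png",cv2.resize(a[65:230,225:440],None,fx=3.6,fy=3.6,interpolation=2))
E
```

```text
rim 3010 ((596.5289916992188, 163.9610595703125), (218.72964477539062, 260.25103759765625), 88.43683624267578)
-8.0 [0.2753 0.1978] [0.5968 0.1622]
-7.0 [0.2731 0.1937] [0.5968 0.1622]
-6.0 [0.2707 0.1894] [0.5968 0.1622]
-5.0 [0.2683 0.1852] [0.5968 0.1622]
-4.0 [0.2659 0.1808] [0.5968 0.1623]
-3.0 [0.2633 0.1773] [0.5969 0.1627]
-2.0 [0.2611 0.1745] [0.5967 0.1634]
-1.0 [0.2611 0.1727] [0.5967 0.1636]
0.0 [0.2635 0.1724] [0.5966 0.1634]
1.0 [0.2661 0.1761] [0.5964 0.1635]
2.0 [0.2686 0.1804] [0.5963 0.1634]
0.046 23 [0.6418 0.2579 0.051 ] [0.641 0.246 0.046] [0.644 0.27  0.056] 372.30434782608694 83.78260869565217
0.046 53 [0.6196 0.2592 0.0494] [0.614 0.254 0.046] [0.624 0.265 0.052] 356.8679245283019 83.05660377358491
0.046 13 [0.4483 0.131  0.0542] [0.441 0.129 0.052] [0.456 0.133 0.056] 242.92307692307693 171.53846153846155
0.046 9 [0.5334 0.1017 0.0544] [0.528 0.1   0.052] [0.539 0.104 0.056] 298.55555555555554 190.22222222222223
0.046 13 [0.5578 0.0932 0.0544] [0.55  0.091 0.052] [0.567 0.096 0.056] 314.2307692307692 195.53846153846155
0.046 19 [0.6215 0.0743 0.0521] [0.613 0.073 0.047] [0.63  0.075 0.056] 354.3157894736842 206.89473684210526
0.056 116 [0.6451 0.2584 0.0602] [0.641 0.246 0.056] [0.65  0.271 0.063] 375.91379310344826 82.43103448275862
0.056 179 [0.4543 0.1239 0.0584] [0.434 0.113 0.056] [0.477 0.134 0.062] 246.40782122905028 176.50279329608938
0.056 690 [0.5622 0.0867 0.0593] [0.48  0.054 0.056] [0.634 0.122 0.064] 316.90434782608696 200.2608695652174
0.064 28 [0.4868 0.1189 0.0729] [0.477 0.111 0.065] [0.491 0.122 0.08 ] 266.2142857142857 181.42857142857142
0.064 26 [0.625  0.0633 0.0646] [0.615 0.056 0.064] [0.632 0.07  0.066] 357.38461538461536 215.76923076923077
0.09 146 [0.4833 0.1146 0.1021] [0.474 0.104 0.091] [0.491 0.122 0.106] 260.36301369863014 188.13698630136986
```

View pics/w1c.png

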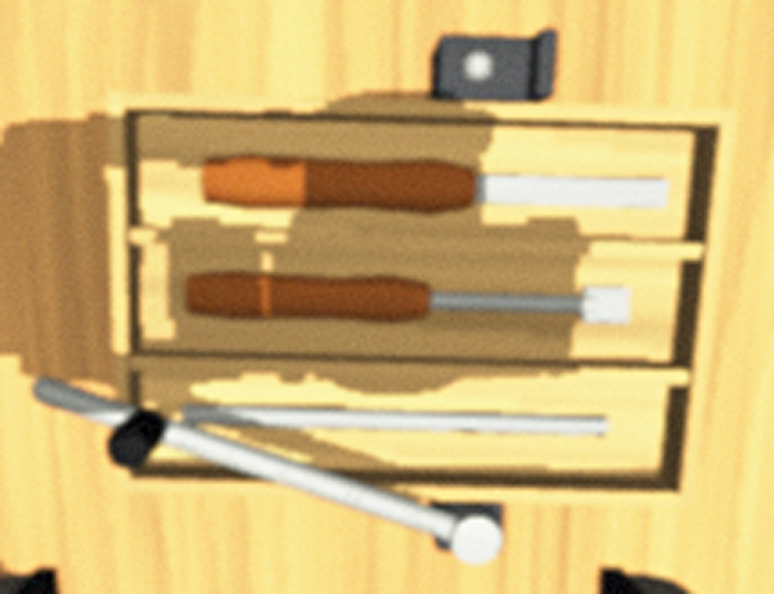

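```bash
cat >> h.py <<'E'
from scipy.spatial.transform import Rotation as Rt
piv=np.array([.6240,.0652]);yaw=np.radians(-1.5)
def down(psi): # tool y at angle psi, z down
    y=np.array([np.cos(psi),np.sin(psi),0]);z=np.array([0,0,-1.]);x=np.cross(y,z)
    return Rt.from_matrix(np.stack([x,y,z],1)).as_rotvec()
def knob(q,r=.150):
    a=q+yaw;return piv+r*np.array([-np.sin(a),np.cos(a)])
E
python3 - <<'E'
from bench import robot
from h import *
k=np.array([.4825,.113]);a=np.arctan2(-(k-piv)[0],(k-piv)[1]);q=a-yaw
print("q0",q,np.hypot(*(k-piv)))
robot.movep([*k,.19],down(q+yaw))
robot.set_gripper(.06,grasp_force=10)
f=robot.grab_frame("wrist");cv2.imwrite("pics/w2.png",f["pixels"][:,:,::-1])
print(robot.get_obs()["joint_pos"].round(2))
print("contact",robot.move_linear([*k,.069],speed=.1,contact_N=6))
o=robot.get_obs();print(o["time"],o["tcp_pos"],o["wrist_force"])
E
```

```text
q0 1.2712028660573214 0.14935558241994173
[-0.01 -0.03  1.84 -0.    1.33 -1.26]
contact False
5.1417 [0.48314175 0.11298499 0.06970024] [-0.14583048  0.04863896 -0.26351455]
```

View pics/w2.png

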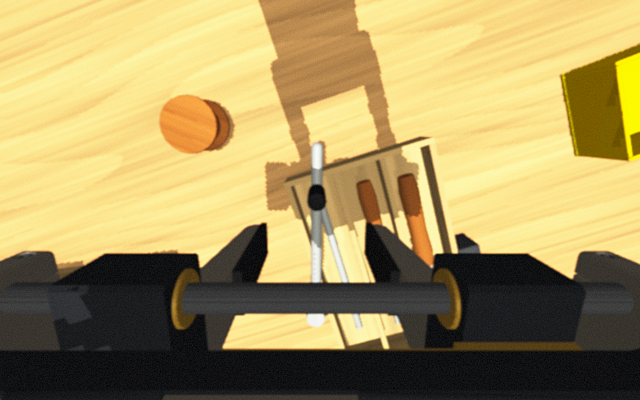

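The wrist picture shows the knob at (317,197) px, between the finger tips (266 and 366). The bar runs straight down the picture, so the jaws are aligned with it. Next I close on the knob and swing the bar.

Run:
```python
from bench import robot
from h import *
robot.set_gripper(.0,grasp_force=10)
o=robot.get_obs();print(o["time"],o["grip_width"],o["tcp_pos"],o["wrist_force"].round(1))
for q in np.arange(1.2,.15,-.1):
    robot.move_linear([*knob(q),.0695],frame=down(q+yaw),speed=.1)
    o=robot.get_obs();print(round(q,2),o["time"],o["grip_width"].round(4),o["wrist_force"].round(1))
```

```text
5.85 0.01772813808545543 [0.4825222  0.11299264 0.06902128] [-0.   0.5 -0. ]Traceback (most recent call last):
  File "<stdin>", line 7, in <module>
AttributeError: 'float' object has no attribute 'round'
```

Run:
```python
from bench import robot
from h import *
for q in np.arange(1.1,.15,-.1):
    robot.move_linear([*knob(q),.0695],frame=down(q+yaw),speed=.1)
    o=robot.get_obs();print(round(q,2),o["time"],round(o["grip_width"],4),o["wrist_force"].round(1),(o["tcp_pos"][:2]-knob(q)).round(4))
```

```text
1.1 6.4083 0.0182 [ 5.  -3.4 -6.3] [ 0.0005 -0.0004]
1.0 6.7083 0.0176 [ 3.9 -3.  -5.7] [ 0.0005 -0.0006]
0.9 7.0083 0.0179 [ 3.9 -3.4 -5.5] [ 0.0004 -0.0007]
0.8 7.3083 0.0179 [ 4.1 -3.6 -4.6] [ 0.0004 -0.0008]
0.7 7.6083 0.0169 [ 3.5 -4.3 -4.8] [ 0.0003 -0.001 ]
0.6 7.9083 0.0172 [ 3.5 -4.9 -4.1] [ 0.0002 -0.0011]
0.5 8.2083 0.0175 [ 2.8 -4.6 -3. ] [ 0.0001 -0.0012]
0.4 8.5083 0.0175 [ 2.  -4.4 -3.4] [-0.0001 -0.0012]
0.3 8.8083 0.0176 [ 2.5 -5.6 -2.1] [-0.0002 -0.0014]
0.2 9.1083 0.0176 [ 1.5 -5.9 -2. ] [-0.0004 -0.0014]
```

Run:
```python
from bench import robot
from h import *
for q,c in [(.12,None),(.06,None),(0.02,None),(-.06,12)]:
    r=robot.move_linear([*knob(q),.0695],frame=down(q+yaw),speed=.05,contact_N=c)
    o=robot.get_obs();d=o["tcp_pos"][:2]-piv;print(round(q,2),r,o["time"],round(o["grip_width"],4),o["wrist_force"].round(1),"q",np.arctan2(-d[0],d[1])-yaw, np.hypot(*d))
```

```text
0.12 False 9.5 0.0176 [ 0.8 -5.5 -1.8] q 0.1258037633789407 0.14863250365232783
0.06 False 9.8333 0.018 [-0.7 -5.6 -1.6] q 0.06682343050691028 0.14858511176349387
0.02 False 10.1 0.0173 [ 1.  -5.4 -3.1] q 0.023031042080681515 0.14857848139155366
-0.06 True 10.325 0.0177 [-4.6 -0.6  6.8] q 0.003889400529296372 0.14824228295571484
```

Run:
```python
from bench import robot
from h import *
import pickle
o=robot.get_obs();print(o["wrist_force"],o["tcp_pos"])
robot.set_gripper(.05)
p=robot.get_obs()["tcp_pos"];robot.move_linear([p[0],p[1],.20],speed=.2)
robot.movep([.56,.10,.33],down(0))
f=robot.grab_frame("wrist");cv2.imwrite("pics/w3.png",cv2.resize(f["pixels"][60:230,225:440,::-1],None,fx=3.6,fy=3.6,interpolation=2))
g=robot.grab_frame("scene");cv2.imwrite("pics/s3.png",cv2.resize(g["pixels"][150:300,180:440,::-1],None,fx=3,fy=3,interpolation=2))
W=cloud(f);v,u=np.mgrid[:400,:640]
m=(W[...,2]>.09)&(W[...,2]<.107)&(W[...,0]>.4)&(W[...,0]<.75)&(W[...,1]>.03)&(W[...,1]<.3)&(v<228)
print(m.sum(),W[m].mean(0),knob(0)); k=W[m].mean(0)[:2]-piv;print(np.arctan2(-k[0],k[1])-yaw)
print(robot.get_obs()["time"])
```

```text
[-4.61577845 -0.55753627  6.77621613] [0.62730413 0.21340546 0.0687408 ]
176 [0.6270276  0.21370268 0.10246261] [0.62792654 0.2151486 ]
0.005795272019606886
12.6417
```

View pics/w3.png

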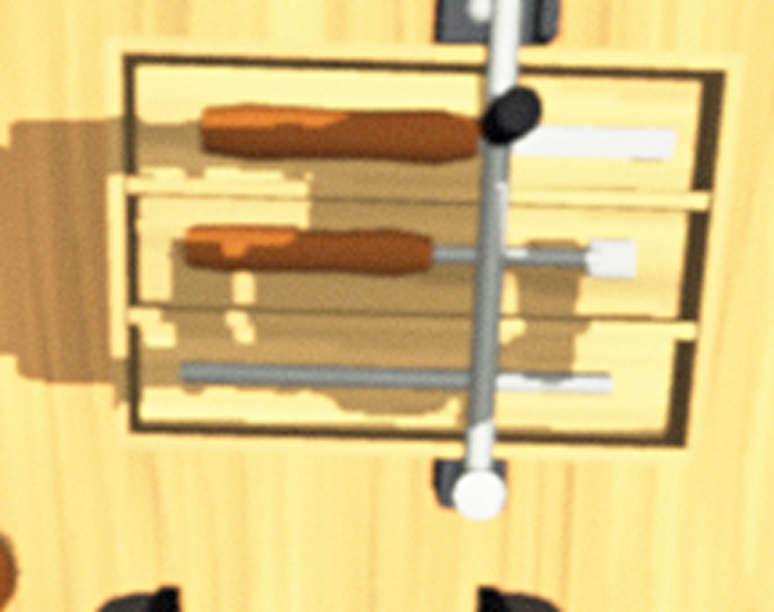

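View pics/s3.png

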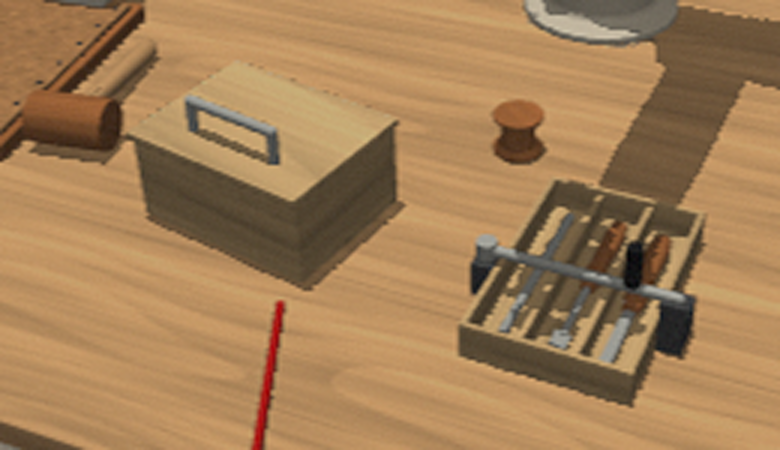

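The wrist picture shows the keeper lying across all three tools and past the ball (ball at crop (480,8), bar tip to its right, at the stop). All three tools are still in their channels. Next I measure the handle from close by and check the IK.

Run:
```python
from bench import robot
from h import *
import pickle
robot.movep([.60,-.26,.38],down(np.radians(-11.7)))
f=robot.grab_frame("wrist");cv2.imwrite("pics/w4.png",f["pixels"][:,:,::-1])
d=robot.masks_of("lid_handle",f);print([(round(a["p"],2),a["rect"]) for a in d])
pickle.dump((f,d),open("w4.pkl","wb"))
W=cloud(f);v,u=np.mgrid[:400,:640]
b=(W[...,0]>.4)&(W[...,0]<.8)&(W[...,1]>-.4)&(W[...,1]<-.03)&(v<240)
m=b&(W[...,2]>.14)&(W[...,2]<.157);print("handle",m.sum(),rect(W[m]),W[m][:,2].max())
m=b&(W[...,2]>.106)&(W[...,2]<.114);print("lid",m.sum(),rect(W[m]))
print(robot.get_obs()["time"])
```

```text
[(0.64, [232.1, 58.5, 359.4, 216.7])]
handle 795 ((626.0300903320312, -214.9903564453125), (119.46788024902344, 11.348464012145996), 78.82829284667969) 0.15472180791804985
lid 17990 ((578.1083984375, -205.62596130371094), (227.80035400390625, 183.7265167236328), 78.47484588623047)
14.1083
```

View pics/w4.png

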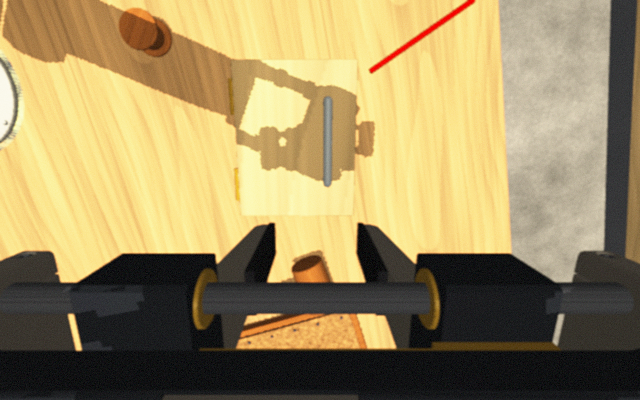

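The wrist picture shows the bar handle at (328,140) px on the lid, and the mallet is clear of it, below the jaws. The size (119 x 11 mm), top height (0.152 m) and position relative to the lid centre all match the description.

```bash
cat >> h.py <<'E'
cy=np.radians(-11.4);H=np.array([.6258,-.2150]);ex=np.array([np.cos(cy),np.sin(cy),0])
hinge=np.array([*H,.100])-.135*ex
ez=np.array([0,0,1.])
def lidpose(q,back=0.,tilt=None):
    t=q if tilt is None else tilt
    h=hinge+ex*(.135*np.cos(q)-.046*np.sin(q))+ez*(.135*np.sin(q)+.046*np.cos(q))
    y=ex*np.cos(t)+ez*np.sin(t);z=ex*np.sin(t)-ez*np.cos(t);x=np.cross(y,z)
    return h+z*(.019-back),Rt.from_matrix(np.stack([x,y,z],1)).as_rotvec()
def lidq(tcp,ori):
    h=tcp-.019*Rt.from_rotvec(ori).as_matrix()[:,2]-hinge
    return np.arctan2(h[2],h@ex)-np.arctan2(.046,.135)
E
python3 - <<'E'
from bench import robot
from h import *
print(robot.get_obs()["joint_pos"].round(2))
for q in np.arange(0,.96,.1):
    s=robot.solve_ik(*lidpose(q));print(round(q,2),None if s is None else np.round(s,2))
print(lidpose(0),hinge)
E
```

```text
[-0.59  0.32  1.08  0.    1.74 -0.39]
0.0 [-0.51  0.45  1.41 -0.    1.28 -0.31]
0.1 [-0.53  0.35  1.52  0.04  1.18 -0.34]
0.2 [-0.55  0.26  1.62  0.08  1.08 -0.38]
0.3 [-0.58  0.16  1.72  0.13  0.98 -0.43]
0.4 [-0.6   0.06  1.83  0.2   0.89 -0.5 ]
0.5 [-0.63 -0.03  1.93  0.28  0.8  -0.59]
0.6 [-0.67 -0.12  2.03  0.4   0.73 -0.7 ]
0.7 [-0.71 -0.21  2.13  0.54  0.66 -0.85]
0.8 [-0.76 -0.3   2.23  0.71  0.62 -1.03]
0.9 [-0.81 -0.39  2.33  0.91  0.61 -1.23]
(array([ 0.6258, -0.215 ,  0.127 ]), array([2.43109072, 1.9898247 , 0.        ])) [ 0.49346339 -0.18831626  0.1       ]
```

Run:
```python
from bench import robot
from h import *
robot.set_gripper(.05,grasp_force=30)
p,o=lidpose(0)
robot.movep(p+[0,0,.06],o)
print(robot.move_linear(p,speed=.08,contact_N=6))
robot.set_gripper(0.0,grasp_force=30)
s=robot.get_obs();print(s["time"],s["grip_width"],s["tcp_pos"]-p,s["wrist_force"].round(1))
f=robot.grab_frame("side");cv2.imwrite("pics/s5.png",cv2.resize(f["pixels"][100:300,240:500,::-1],None,fx=3,fy=3,interpolation=2))
```

```text
False
16.7167 0.010877517982895523 [-4.45729379e-04  7.37543096e-05  4.70437324e-05] [-3.1  0.3  1.5]
```

View pics/s5.png

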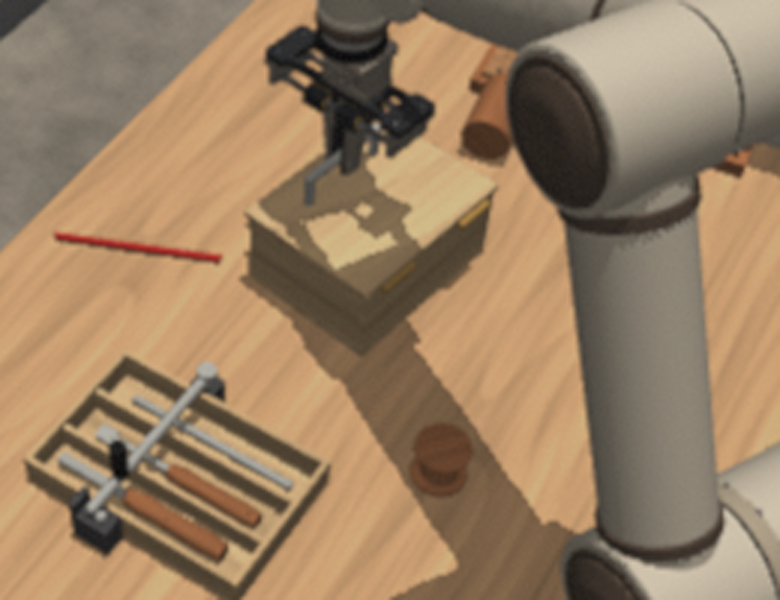

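The side picture shows the jaws closed on the middle of the handle bar (crop (345,165)), with a grip width of 11 mm on the 12 mm bar. The keeper is still shut. Now I lift.

Run:
```python
from bench import robot
from h import *
for q in [.08,.16,.24,.32,.4,.48,.56,.64,.72,.8,.84,.873]:
    p,o=lidpose(q)
    robot.move_linear(p,frame=o,speed=.06)
    s=robot.get_obs();print(q,round(s["time"],2),round(s["grip_width"],4),s["wrist_force"].round(1),round(lidq(s["tcp_pos"],s["orientation"]),3))
    if np.linalg.norm(s["wrist_force"])>30: break
f=robot.grab_frame("side");cv2.imwrite("pics/s6.png",cv2.resize(f["pixels"][60:260,240:500,::-1],None,fx=3,fy=3,interpolation=2))
g=robot.grab_frame("scene");cv2.imwrite("pics/s7.png",cv2.resize(g["pixels"][120:290,180:440,::-1],None,fx=3,fy=3,interpolation=2))
import pickle;pickle.dump((f,g),open("s6.pkl","wb"))
```

```text
0.08 17.1 0.0108 [-0.5 -0.6 -3.1] 0.079
0.16 17.43 0.0108 [-0.8 -0.3 -3. ] 0.159
0.24 17.77 0.0109 [ 0.5 -0.7 -3.4] 0.239
0.32 18.1 0.0111 [-1.   0.3 -3.2] 0.319
0.4 18.43 0.0107 [-1.1  0.4 -2.9] 0.399
0.48 18.77 0.0113 [-1.5  0.4 -3.3] 0.479
0.56 19.1 0.011 [-0.8 -0.2 -3. ] 0.559
0.64 19.43 0.0111 [-0.6  0.6 -4.7] 0.639
0.72 19.77 0.0112 [-0.8 -0.6 -5. ] 0.719
0.8 20.1 0.0112 [-1.2  0.4 -4.6] 0.799
0.84 20.35 0.0106 [-1.2 -0.1 -4.2] 0.839
0.873 20.6 0.0108 [-0.1  0.5 -4.5] 0.872
```

Run:
```python
import pickle
from h import *
for n,f in zip(("side","scene"),pickle.load(open("s6.pkl","rb"))):
    W=cloud(f);L=W-hinge;ey=np.array([-ex[1],ex[0],0])
    x=L@ex;y=L@ey;z=L[...,2]
    m=(abs(y)<.11)&(x>-.01)&(x<.19)&(z>.02)&(z<.25)
    X=np.stack([x[m],y[m],z[m]],1)
    # score for angle: pts with lid-frame height ~ .010 (upper) or 0 (lower) and lid x<.178
    best=[]
    for q in np.arange(.6,1.15,.01):
        u=X[:,0]*np.cos(q)+X[:,2]*np.sin(q);w=-X[:,0]*np.sin(q)+X[:,2]*np.cos(q)
        best.append(((abs(w-.010)<.002).sum(),(abs(w)<.002).sum(),round(q,2)))
    print(n,m.sum(),sorted(best)[-3:],sorted(best,key=lambda b:b[1])[-3:])
```

```text
side 2504 [(np.int64(946), np.int64(18), np.float64(0.88)), (np.int64(1032), np.int64(8), np.float64(0.87)), (np.int64(1063), np.int64(4), np.float64(0.86))] [(np.int64(193), np.int64(480), np.float64(0.95)), (np.int64(237), np.int64(498), np.float64(0.94)), (np.int64(282), np.int64(508), np.float64(0.93))]
scene 1565 [(np.int64(195), np.int64(30), np.float64(0.81)), (np.int64(197), np.int64(9), np.float64(0.79)), (np.int64(226), np.int64(16), np.float64(0.8))] [(np.int64(1), np.int64(554), np.float64(0.88)), (np.int64(60), np.int64(556), np.float64(0.86)), (np.int64(21), np.int64(606), np.float64(0.87))]
```

View pics/s6.png

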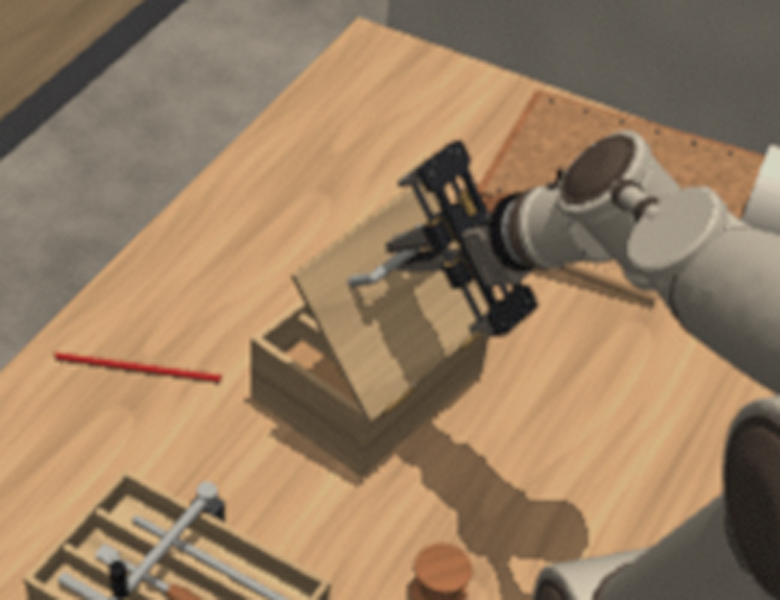

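View pics/s7.png

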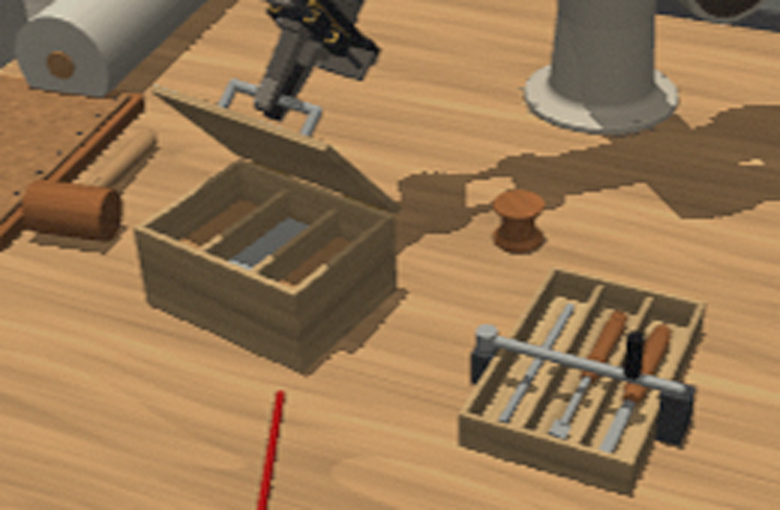

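Both pictures show the lid open in the gripper, the keeper shut with its tools in place, and the spool and mallet unmoved. The lid angle from depth is 0.86–0.87 rad, and the arm pose gives 0.872. I let it settle and hand in.

Run:
```python
from bench import robot
from h import *
robot.hold(.7)
s=robot.get_obs();print(s["time"],s["grip_width"],lidq(s["tcp_pos"],s["orientation"]),abs(s["qvel"]).max())
robot.hand_in()
```

```text
21.4 0.010746835241768334 0.8731526004689689 0.0009586847087488808
the job is handed in; nothing more can be done
```

The keeper bar is shut and the tack chest's lid is held open at 50 degrees in the gripper. I handed the job in at 21.4 s.

- **Keeper:** I swung the bar by its knob until it met the stop. After I let go, it measured about 0.006 rad from shut, and the pictures showed it past the spring ball. It was still shut in the last pictures, with all three tools in the tray.
- **Lid:** I then lifted it by the handle, and it was still in the grip at hand-in. The arm pose gives 0.873 rad (50.0 degrees) and the camera depth gives 0.86–0.87. The arm was at rest and the wrist force was about 4.5 N at the end of the lift.
- **Bystanders:** The spool and mallet look unmoved in the last pictures. I did not check the bin again at the end, but the arm never went near it.

No check failed. The only disagreement was between the two lid angle readings, by about 0.01 rad.

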